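# Start a timed simmer

### The arm

A 6-joint arm with a two-finger parallel gripper is mounted at the origin on the work surface. World frame = base frame: x ahead of the robot, y to its left, z up, the work surface at z = 0. Lengths are in m, angles in rad, forces in N, time in s.
With the tool pointing down it reaches from about 0.25 to 0.725 m from the base axis. Payload 4 kg.
Tool frame: the origin (TCP) lies midway between the tips of the shut fingers; the grasp point (between the pads) lies 19 mm behind it; y points along the fingers, x is the direction in which the jaws open and shut, and the axes are right-handed (so a half turn about y gives the same grasp; the last joint's range is limited). The gripper opens to 85 mm and grips with 20 to 120 N. Pads are 22 mm wide; open, the fingers measure 114 mm over their backs; the gripper's body (76 mm by 85 mm) begins 54 mm behind the grasp point. The pads swing forward as they close: fully open they stand 13 mm farther back than shut.
Start: joints at [-1.107, 0.241, 0.005, 1.335, 0, 1.571], TCP at [0.224, -0.447, 0.231] pointing down, gripper open.
Joint ranges: [-2.72, 2.72], [-1.05, 1.87], [-1.09, 1.28], [-1.99, 2.15], [-1.42, 1.44], [-3.14, 3.14]. Speed limits (rad/s): [2.79, 2.79, 3.14, 3.14, 3.14, 3.14].

### API

Orientations are given as a unit quaternion [x, y, z, w].
In Python, from workcell import bot gives the robot as it stands. The module is installed in compiled form; this text tells all that it offers.
- The arm moves only by the shell command python3 -m inch 'ROWS'. ROWS is text: rows parted by semicolons, each of 7 numbers parted by spaces: the turn, a rotation vector about the tool's x, y, z in degrees, then the shift along the tool's x, y, z in mm, then the closure, from 0 (fully open) to 1 (shut). In form: ax ay az dx dy dz fingers; .... A call has 1 to 12 rows; each row shifts and turns the commanded pose from where the row before left it, along the tool's axes as they then stand; what a row does not reach is not made up. A row lasts 1/8 s, in which the tool goes at most 62.5 mm and 10.7 degrees, less where a joint would pass 70% of its speed; a pose out of reach is approached as far as the arm can. A call with a gripper value outside its range is refused whole. The fingers move at their own pace and stop on an object; the grip force is fixed at half the most. Time passes only in rows, so rows that do not move let the fingers close. It gives the time, the measured TCP pose, the force and the opening at its end, in the units of the state.
- bot.get_obs(): the state, without advancing time (a new reading comes with each control period).
- bot.camera(name): name is "side" or "top" or "wrist"; returns a dict with "color" (400x640x3 uint8, blue, green, red), "fx", "fy", "cx", "cy" (pixels), "extrinsics" (4x4, takes a point from world to camera coordinates). Camera axes: x right, y up, looking along -z (the intrinsics and any distortion apply to the point x, -y, -z); pixel columns grow to the right and rows downward; lengths in m; the calibration is good to about 2 mm. A picture is of the moment at which its call begins. There is no depth.
- bot.job_done(): hands the job in, once; it reports no verdict.
Trained networks look in the newest picture that a camera, given by its name, has taken for a name from the list of things; names that differ only in an ending like _2 or _b are one class to them, and where a whole thing is asked for, a point or a joint stands for the part that bears it (a point fixed in the world has none). Each returns a list of dicts, best first, with "conf" (0 to 1); they miss things now and then, are a little off and sometimes report something else, mostly with a low value. They report only what shows in the picture. A call takes as long as a camera call. They do not tell look-alikes from the thing itself.
- bot.look_for(name, camera): "extent" ([left, top, right, bottom] in pixels, round what is visible of it).
- bot.cut_out(name, camera): "region" (400x640 bool, what is visible of it) and "extent" ([left, top, right, bottom] in pixels, round what is visible of it).
- bot.spot_point(name, camera): "point" ([column, row] in pixels: a listed point, or the origin of a listed thing).
The state is a dict: "clock": time; "joint_pos": joint angles; "joint_vel": joint speeds; "tau": joint torques, N m; "eef_pos": TCP position; "tool_rot": TCP orientation; "ft_force": force on the tool from outside, world axes, zero at the start; "ft_torque": the same for the moment, N m; "grip_width": finger opening in m.
Only numpy, scipy, OpenCV 4.12 (cv2) and the standard library are available. Lean on these libraries where they do the work, as an engineer would, in place of code of your own. Each camera call takes 0.05 s, during which the arm holds its last target.

### The job

Start a timed simmer for the covered pot that stands on the induction hob: switch the hob on by pushing the raised near end of its rocker switch all the way down, then press the middle one of the three square heat keys, then press the timer's large round start key. Press in that order, each lightly with a fingertip and letting go of it again, and press no other key; nothing is to be picked up or pushed about - the pot, the timer and everything else stay where they are.

Things in the scene. Friction and masses are not known exactly. Their poses are not given: they have to be found in the camera images.
- hob: Induction hob, fixed steel box 400 (its x) x 330 (its y) x 75 mm high. Origin: centre of its underside; x to the back, away from the operator, y left, z up. Flat top; the black glass behind x = -102 mm carries the pot. Controls on the line x = -150 mm, left to right: three square heat keys (y = +130, +85, +40 mm; marks of 1, 2, 3 bars behind them), display (y = -42 mm), rocker (y = -125 mm).
- hob_switch (a joint): Black rocker, 44 mm long (hob's x), 26 mm wide, pivot at its middle; its top is a shallow V of two 22 mm halves. 0 = off: far half level at 81 mm above the table, near half raised, its end edge at 91 mm; 0.35 rad = fully on: near edge at 83.6 mm, far half raised. On from 0.23 (edge at 86.2 mm). It stays where it is left. About 2 N on the near end moves it; its rubber seat gives up to 4 mm, from 4 N on.
- switch_near_end (a point): Point on the top of the rocker's near half, 19 mm from the pivot (3 mm from the end edge), mid width, where to push down; it moves with the rocker: 89.6 mm above the table when off, 83.3 mm when fully on (nearly straight down). Push on the near half only: beyond the pivot the far half has to rise.
- key_low (a joint): Left square heat key (low): travel 0 (up) to 0.007 m (down). Same make as the middle one. Not to be pressed.
- key_mid (a joint): Middle square heat key: 21 x 21 mm, grey, its top 9 mm above the hob's top; 0 = up, 0.007 m = fully down; it counts as pressed from 0.0025 m with a finger on it. Spring: 1 N to start, 4.3 N at 2.5 mm, 10 N fully down; comes back up by itself.
- key_high (a joint): Right square heat key (high): travel 0 to 0.007 m. Same make as the middle one. Not to be pressed.
- key_low_top (a point): Centre of the top face of the left heat key (84 mm above the table when up).
- key_mid_top (a point): Centre of the top face of the middle heat key (84 mm above the table when up; it goes straight down with the key). Its neighbours are 45 mm to either side.
- key_high_top (a point): Centre of the top face of the right heat key (84 mm above the table when up).
- timer: Loose white kitchen timer lying on its back, left or right of the hob: 80 (its x) x 110 (its y) x 28 mm high, 0.18 kg, rubber foot. Origin: centre of its underside, z up. The far half of its top is a display; on the near half (x = -20 mm) are the large round start key (28 mm across, y = -28 mm) and the small round stop key (15 mm across, y = +32 mm).
- timer_start (a joint): The timer's large round start key: 0 = up, 0.007 m = fully down; it counts as pressed from 0.0025 m with a finger on it. Spring: 1 N to start, 4.3 N at 2.5 mm, 10 N fully down; comes back up by itself.
- timer_stop (a joint): The timer's small round stop key: travel 0 to 0.007 m. Not to be pressed.
- timer_start_top (a point): Centre of the top face of the start key (37 mm above the table when up; it goes straight down with the key).
- timer_stop_top (a point): Centre of the top face of the stop key (37 mm above the table when up).
- pot: Covered sauce pot on the hob's glass, 200 mm across, lid loop up to 100 mm above the glass, long handle reaching 280 mm from its centre along its x, towards the back of the hob; 1.3 kg. Origin at the centre of its underside. Its near side is at least 80 mm behind the line of the controls.
- salt_tub: Loose round white tub with a blue lid, 90 mm across, 74 mm high, on the other side of the hob from the timer. Origin at the centre of its underside.
- squeeze_bottle: Loose sauce bottle with a yellow nozzle, 58 mm across, 195 mm high, left of the hob. Origin at the centre of its underside.
- wooden_bowl: Loose wooden bowl, 150 mm across, 50 mm high, near left. Origin at the centre of its underside.
- pepper_mill: Loose dark wooden pepper mill, 56 mm across, 172 mm high, right of the hob. Origin at the centre of its underside.
- prep_bowl: Loose small steel bowl, 90 mm across, 36 mm high, near right. Origin at the centre of its underside.
- spoon: Loose wooden spoon, 240 mm long, lying at the far right. Origin under its middle.
There are look-alikes about, which are no part of the job. What is shaped like the timer but orange or pink is not meant.

How it is judged:
By the outcome, as a careful person would: the job done as asked, in the order asked, and still so for the second after the job is handed in, with the robot touching nothing.
It also fails if it takes over 48 s, if anything falls off the work surface, if the arm or the gripper's body presses on something with over 40 N, if the wrist force passes 120 N, or if a joint passes its speed limit or range.

## Working session

There is one attempt and no reset: what is moved stays moved. The work goes in short steps, Python scripts to look and compute and a shell command to move; the robot and the scene stay as the last step left them, time stands still between calls to the robot, and variables do not carry over. Pictures are saved under pics/ and viewed, and the job is handed in when it is done.

```bash
ls; mkdir -p pics; python3 - <<'E'
from workcell import bot
import cv2
for c in ("side","top"):
    d=bot.camera(c); cv2.imwrite(f"pics/{c}0.png",d["color"]); print(c,d["fx"],d["fy"],d["cx"],d["cy"]); print(d["extrinsics"].round(4) if hasattr(d["extrinsics"],"round") else d["extrinsics"], [k for k in d])
o=bot.get_obs(); print(o)
E
```

```text
pics
side 485.1024539421909 485.1024539421909 315.0969408993207 199.12140333811888
[[-0.9243 -0.3818 -0.0022  0.4425]
 [ 0.252  -0.6145  0.7476 -0.1938]
 [-0.2868  0.6904  0.6641 -1.2607]
 [ 0.      0.      0.      1.    ]] ['color', 'fx', 'fy', 'cx', 'cy', 'extrinsics']
top 498.5160324711194 498.5160324711194 322.0128981234601 205.689678665258
[[-2.2700e-02 -9.9970e-01 -2.6000e-03 -1.1700e-02]
 [ 9.8500e-01 -2.2800e-02  1.7100e-01 -5.2540e-01]
 [-1.7100e-01  1.4000e-03  9.8530e-01 -1.6514e+00]
 [ 0.0000e+00  0.0000e+00  0.0000e+00  1.0000e+00]] ['color', 'fx', 'fy', 'cx', 'cy', 'extrinsics']
{'clock': 0.1, 'joint_pos': array([-1.10702004e+00,  2.41350107e-01,  3.87020653e-03,  1.33516000e+00,
        3.43249954e-05,  1.57078651e+00]), 'joint_vel': array([-0.00227419, -0.00157405,  0.00229826, -0.00028579,  0.00027551,
       -0.00075703]), 'tau': array([ 1.40860270e-04, -3.73138618e+01,  2.53009611e+01,  1.08612273e-02,
        4.97068686e-05, -5.98089599e-06]), 'eef_pos': array([ 0.22343024, -0.44669348,  0.23050002]), 'tool_rot': array([-0.60117347,  0.37225433, -0.37115814,  0.6018794 ]), 'ft_force': array([ 0.70891846, -0.05957915,  0.33675537]), 'ft_torque': array([-0.01239019,  0.07769447,  0.03568845]), 'grip_width': 0.08563099989009093}
```

View pics/side0.png

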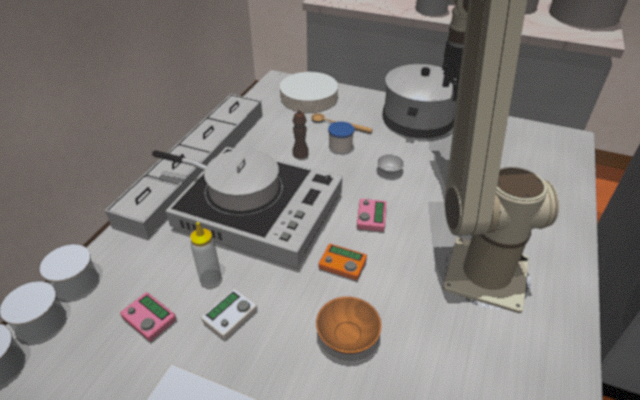

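View pics/top0.png

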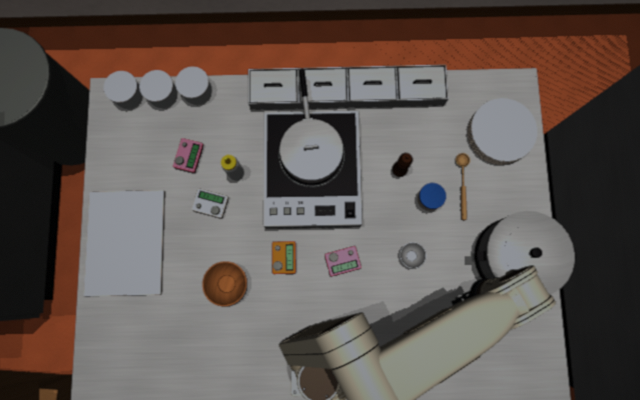

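The side and top views show the hob, with its keys at top (273–300, 211), display (325, 210) and rocker (350, 210).

Timer look-alikes in the top view:
- white timer (210, 204)
- orange (284, 257)
- pink (342, 261)
- pink (188, 155)

I choose the white one, as described. Next I measure with the networks and check crops.

```bash
cat > h.py <<'E'
import numpy as np, cv2
from workcell import bot
def cam(c):
    return bot.camera(c)
def ray(d,p):
    E=np.array(d["extrinsics"]);R=E[:3,:3];t=E[:3,3]
    v=np.array([(p[0]-d["cx"])/d["fx"],-(p[1]-d["cy"])/d["fy"],-1.]);
    return -R.T@t, R.T@v
def onz(d,p,z):
    o,v=ray(d,p); return o+v*(z-o[2])/v[2]
def proj(d,P):
    E=np.array(d["extrinsics"]);q=E[:3,:3]@np.array(P)+E[:3,3]
    return np.array([d["cx"]+d["fx"]*q[0]/-q[2], d["cy"]-d["fy"]*q[1]/-q[2]])
Z=dict(switch_near_end=.0896,key_low_top=.084,key_mid_top=.084,key_high_top=.084,timer_start_top=.037,timer_stop_top=.037,hob=0,timer=0,pot=.075)
E
python3 - <<'E'
from h import *
for c in ("top","side"):
    d=cam(c)
    for n,z in Z.items():
        for r in bot.spot_point(n,c)[:5]:
            print(c,n,round(r["conf"],2),np.round(r["point"],1),onz(d,r["point"],z).round(4))
    im=d["color"]
    if c=="top":
        a=cv2.resize(im[190:235,255:370],None,fx=6.9,fy=6.9,interpolation=cv2.INTER_CUBIC)
        b=cv2.resize(im[180:225,180:240],None,fx=6,fy=6,interpolation=cv2.INTER_CUBIC)
        cv2.imwrite("pics/crop_hob.png",a);cv2.imwrite("pics/crop_tim.png",b)
    else:
        cv2.imwrite("pics/crop_hobs.png",cv2.resize(im[160:260,240:350],None,fx=6,fy=6,interpolation=cv2.INTER_CUBIC))
        cv2.imwrite("pics/crop_tims.png",cv2.resize(im[280:345,190:270],None,fx=8,fy=8,interpolation=cv2.INTER_CUBIC))
E
```

```text
top switch_near_end 0.62 [350.8 215.3] [ 0.483  -0.1179  0.0896]
top key_low_top 0.59 [274.7 211.6] [0.502  0.1338 0.084 ]
top key_mid_top 0.54 [286.6 207.7] [0.5143 0.0941 0.084 ]
top key_high_top 0.47 [300.8 212.5] [0.497  0.0472 0.084 ]
top timer_start_top 0.7 [399.7 170.9] [ 0.6424 -0.2953  0.037 ]
top timer_start_top 0.61 [276.9 266.3] [0.3239 0.132  0.037 ]
top timer_start_top 0.61 [329.9 259.1] [ 0.3439 -0.0461  0.037 ]
top timer_start_top 0.54 [210.3 209.9] [0.5207 0.3582 0.037 ]
top timer_start_top 0.51 [300.7 212.5] [0.5046 0.0495 0.037 ]
top timer_stop_top 0.5 [427.9 201.9] [ 0.5313 -0.3864  0.037 ]
top hob 0.92 [311.6 170.1] [0.6616 0.0102 0.    ]
top timer 0.81 [282.9 256.9] [0.3575 0.1146 0.    ]
top timer 0.73 [211.6 203.8] [0.5485 0.3624 0.    ]
top timer 0.68 [192.5 153.8] [0.7311 0.4332 0.    ]
top timer 0.56 [342.7 260.2] [ 0.3415 -0.0904  0.    ]
top timer 0.2 [237.7 175.4] [0.6484 0.2717 0.    ]
top pot 0.87 [311.4 152.5] [0.7045 0.0083 0.075 ]
side switch_near_end 0.68 [303.9 151.3] [ 0.6002 -0.203   0.0896]
side switch_near_end 0.54 [326.2 176. ] [ 0.491  -0.11
[... 373 characters left out ...]

side timer_start_top 0.62 [244.  305.5] [0.5158 0.3491 0.037 ]
side timer_start_top 0.37 [362.4 213.1] [ 0.3576 -0.059   0.037 ]
side timer_stop_top 0.58 [366.5 203.5] [ 0.3593 -0.1023  0.037 ]
side timer_stop_top 0.54 [129.4 309.7] [0.7581 0.4615 0.037 ]
side timer_stop_top 0.54 [327.8 258.4] [0.3866 0.1372 0.037 ]
side timer_stop_top 0.37 [219.3 323.4] [0.5441 0.414  0.037 ]
side hob 0.91 [258.7 209.2] [0.6592 0.0039 0.    ]
side timer 0.88 [369.4 217.2] [ 0.3433 -0.0885  0.    ]
side timer 0.85 [341.1 262.9] [0.3595 0.1079 0.    ]
side timer 0.66 [232.4 318.2] [0.5401 0.3697 0.    ]
side timer 0.61 [146.  319.7] [ 0.7288  0.4518 -0.    ]
side pot 0.72 [243.8 189. ] [0.6958 0.0136 0.075 ]
```

View pics/crop_hob.png

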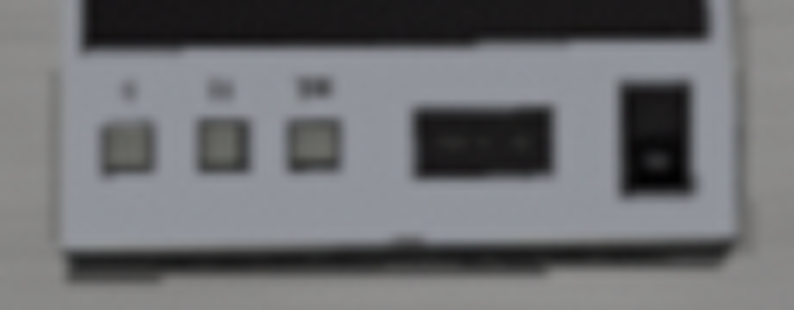

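View pics/crop_tim.png

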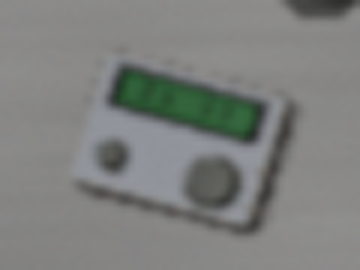

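View pics/crop_hobs.png

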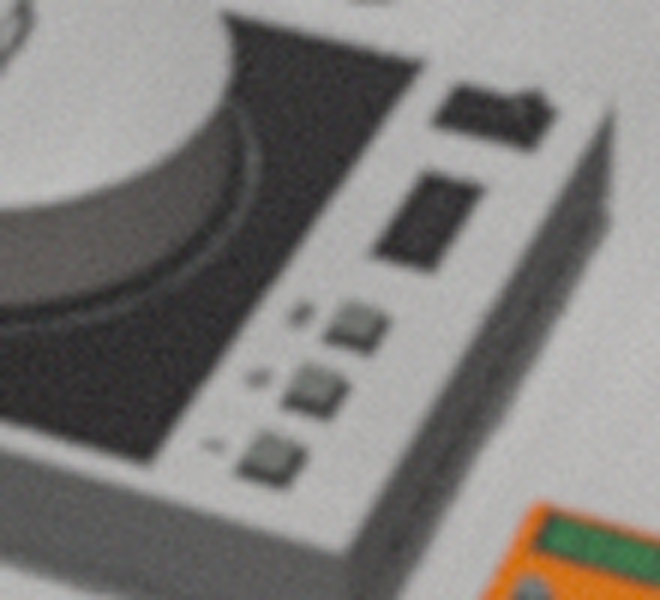

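View pics/crop_tims.png

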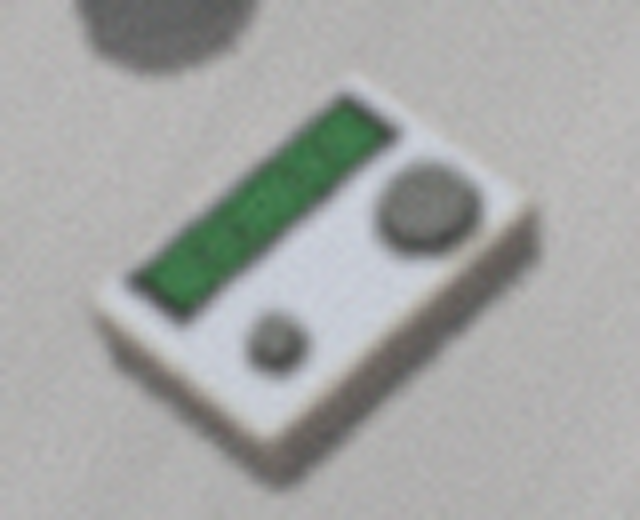

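The crops confirm the white timer: its start key is at top (215, 210) and the stop key at (198, 205). On the hob, the middle key (two bars) is at top (287, 210.7). Now I fit poses from both views.

```bash
cat > fit.py <<'E'
from h import *
from scipy.optimize import least_squares
T=cam("top");S=cam("side")
def fit(model,obs,x0):
    # obs: list (cam, name, px)
    def P(x,n):
        a,b,z=model[n];c,s=np.cos(x[2]),np.sin(x[2]);return [x[0]+c*a-s*b,x[1]+s*a+c*b,z]
    f=lambda x:np.concatenate([proj(d,P(x,n))-p for d,n,p in obs])
    r=least_squares(f,x0,loss='soft_l1');return r.x,f(r.x).reshape(-1,2),P
HM=dict(low=(-.15,.13,.084),mid=(-.15,.085,.084),high=(-.15,.04,.084),disp=(-.15,-.042,.075),rock=(-.15,-.125,.081),)
TM=dict(start=(-.02,-.028,.037),stop=(-.02,.032,.037))
E
python3 - <<'E'
from fit import *
ht=[(T,'low',(273.4,210.9)),(T,'mid',(286.9,210.7)),(T,'high',(300.3,210.6)),(T,'disp',(324.6,210.3))]
hs=[(S,'low',(284.9,235.9)),(S,'mid',(292.4,224.9)),(S,'high',(299.3,214.3))]
tt=[(T,'start',(214.9,209.8)),(T,'stop',(198.2,205.4))]
ts=[(S,'start',(243.6,305.2)),(S,'stop',(224.4,322.4))]
for nm,o in (('T',ht),('S',hs),('TS',ht+hs)):
    x,r,P=fit(HM,o,[.65,0,0]);print('hob',nm,x.round(4),r.round(1).tolist())
HMe=dict(HM,near=(-.169,-.125,.0896))
for n in HMe: 
    c,s=np.cos(x[2]),np.sin(x[2]);a,b,z=HMe[n];q=[x[0]+c*a-s*b,x[1]+s*a+c*b,z];print(n,np.round(q,4),proj(T,q).round(1),proj(S,q).round(1))
for nm,o in (('T',tt),('S',ts),('TS',tt+ts)):
    x,r,P=fit(TM,o,[.54,.36,0]);print('tim',nm,x.round(4),r.round(1).tolist(),np.round(P(x,'start'),4))
E
```

```text
hob T [ 0.6539  0.0083 -0.0028] [[-0.2, 0.1], [-0.2, 0.0], [-0.0, -0.2], [0.4, 0.1]]
hob S [ 0.65    0.0157 -0.0129] [[-0.0, 0.3], [-0.1, -0.1], [0.1, -0.3]]
hob TS [ 0.6535  0.0109 -0.0021] [[-1.0, 0.2], [-0.9, 0.2], [-0.8, -0.0], [-0.4, 0.2], [0.3, -1.6], [0.0, -1.9], [0.0, -2.0]]
low [0.5038 0.1413 0.084 ] [272.4 211.1] [285.2 234.3]
mid [0.5037 0.0963 0.084 ] [286.  210.9] [292.4 223. ]
high [0.5036 0.0513 0.084 ] [299.5 210.6] [299.3 212.3]
disp [ 0.5034 -0.0307  0.075 ] [324.2 210.5] [311.1 196.3]
rock [ 0.5033 -0.1137  0.081 ] [349.2 209.7] [322.1 177.6]
near [ 0.4843 -0.1137  0.0896] [349.5 214.9] [328.1 176.9]
tim T [ 0.5476  0.3637 -0.2816] [[0.0, 0.0], [-0.0, -0.0]] [0.5206 0.3424 0.037 ]
tim S [ 0.5444  0.3703 -0.2963] [[-0.1, 0.2], [0.1, -0.2]] [0.5171 0.3493 0.037 ]
tim TS [ 0.546   0.3677 -0.296 ] [[-1.2, 0.6], [-1.2, 0.3], [-0.2, -0.9], [0.1, -1.3]] [0.5187 0.3467 0.037 ]
```

Top and side disagree by about 7 mm in y, so I'll refine with the wrist camera above the hob. First the tool axes and the moves.

```bash
cat > st.py <<'E'
from h import *
from scipy.spatial.transform import Rotation as Ro
import sys
o=bot.get_obs();R=Ro.from_quat(o["tool_rot"]).as_matrix()
print(o["clock"],o["eef_pos"].round(4),"F",o["ft_force"].round(2),"w",round(o["grip_width"],4));print(R.round(3)); print(o["joint_pos"].round(3))
if len(sys.argv)>1:
    g=np.array(eval(sys.argv[1]))-o["eef_pos"];print("tool mm to goal",(R.T@g*1000).round(1))
E
python3 st.py "[.484,-.114,.25]"; python3 - <<'E'
from h import *
d=cam("wrist");cv2.imwrite("pics/w0.png",d["color"]);E=np.array(d["extrinsics"]);print(E.round(3),d["fx"],-E[:3,:3].T@E[:3,3])
T=cam("top");S=cam("side");p=bot.get_obs()["eef_pos"];print(proj(T,p),proj(S,p))
E
```

```text
1.2 [ 0.2237 -0.4472  0.2313] F [-0.13  0.11  0.34] w 0.0859
[[ 0.447  0.     0.894]
 [-0.894  0.     0.447]
 [-0.    -1.     0.   ]]
[-1.107  0.241  0.005  1.335  0.     1.571]
tool mm to goal [-181.5  -18.7  381.9]
[[ 0.447 -0.894  0.001 -0.5  ]
 [ 0.847  0.423 -0.323  0.042]
 [ 0.289  0.145  0.946 -0.381]
 [ 0.     0.     0.     1.   ]] 286.82126421161854 [ 0.29870725 -0.40992909  0.37482807]
[468.49492951 292.75047311] [448.17510185  97.42102155]
```

View pics/w0.png

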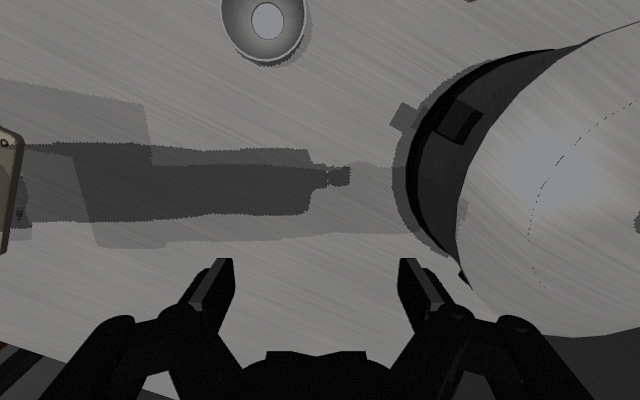

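```bash
python3 -m inch '0 8.9 0 0 0 0 1; 0 8.9 0 0 0 0 1; 0 8.8 0 0 0 0 1; 0 0 0 -53 -4 31 1; 0 0 0 -53 -4 31 1; 0 0 0 -53 -4 31 1; 0 0 0 -53 -4 31 1; 0 0 0 -53 -4 31 1; 0 0 0 -53 -4 31 1; 0 0 0 -53 -4 31 1; 0 0 0 -53 -4 31 1; 0 0 0 0 0 0 1'; python3 -m inch '0 0 0 0 0 0 1; 0 0 0 0 0 0 1'; python3 st.py; python3 - <<'E'
from h import *
d=cam("wrist");cv2.imwrite("pics/w1.png",d["color"]);print(d["fx"],d["cx"],d["cy"])
for n in ("switch_near_end","key_low_top","key_mid_top","key_high_top","timer_start_top","timer_stop_top"):
    for r in bot.spot_point(n,"wrist")[:4]:
        print(n,round(r["conf"],2),np.round(r["point"],1),onz(d,r["point"],Z[n]).round(4))
E
```

```text
clock: 2.85
eef_pos: [0.4736, -0.0198, 0.2632]
tool_rot: [-0.501, 0.498, -0.498, 0.502]
ft_force: [-0.5, -1.2, 0.9]
grip_width: 0.0001
clock: 3.1
eef_pos: [0.4712, -0.0245, 0.2633]
tool_rot: [-0.5, 0.501, -0.501, 0.499]
ft_force: [-0.4, 0.0, -0.3]
grip_width: -0.0001
3.1 [ 0.4712 -0.0245  0.2633] F [-0.45  0.02 -0.26] w -0.0001
[[-0.003 -0.001  1.   ]
 [-1.    -0.    -0.003]
 [ 0.    -1.    -0.001]]
[-5.200e-02  1.730e-01  3.000e-03  1.401e+00 -0.000e+00  3.092e+00]
286.82126421161854 315.7247116739881 201.29607439005548
switch_near_end 0.74 [392.3 166.4] [ 0.4878 -0.1107  0.0896]
switch_near_end 0.45 [590.  109.4] [ 0.5482 -0.314   0.0896]
key_low_top 0.58 [163.  148.2] [0.508  0.1459 0.084 ]
key_low_top 0.57 [590.8 108.7] [ 0.5488 -0.3197  0.084 ]
key_mid_top 0.73 [209.7 152.1] [0.5035 0.0942 0.084 ]
key_mid_top 0.21 [592.  108.5] [ 0.549  -0.3209  0.084 ]
key_high_top 0.75 [246.  147.4] [0.5087 0.0531 0.084 ]
key_high_top 0.46 [ 21.9 111.3] [0.5478 0.2904 0.084 ]
timer_start_top 0.6 [ 20.1 130.6] [0.5237 0.3463 0.037 ]
timer_start_top 0.48 [334.1 254.3] [ 0.3472 -0.0511  0.037 ]
timer_stop_top 0.48 [373.1 242.8] [ 0.3656 -0.1067  0.037 ]
timer_stop_top 0.41 [206.6 227.7] [0.39   0.1289 0.037 ]
```

View pics/w1.png

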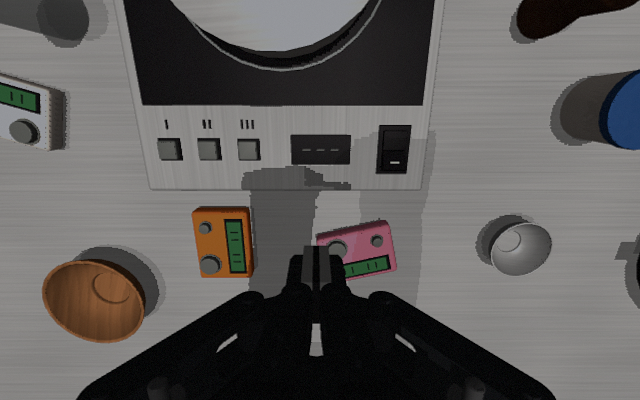

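The wrist view shows the keys at (170, 149), (209, 149) and (249, 149), the display at (321, 150), the rocker at (394, 149) and the timer's start key at (22, 132). I refine the hob fit with zoomed crops.

```bash
python3 - <<'E'
import cv2
im=cv2.imread("pics/w1.png")
cv2.imwrite("pics/w1a.png",cv2.resize(im[115:185,140:270],None,fx=6,fy=6,interpolation=cv2.INTER_CUBIC))
cv2.imwrite("pics/w1b.png",cv2.resize(im[115:200,370:440],None,fx=7,fy=7,interpolation=cv2.INTER_CUBIC))
E
```

```text
(no output)
```

View pics/w1a.png

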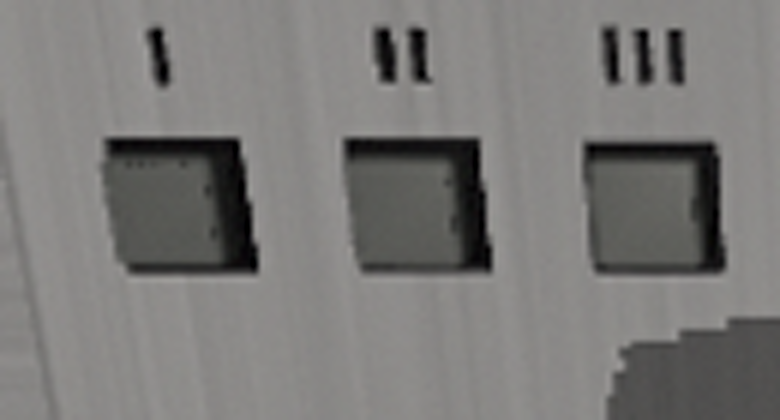

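View pics/w1b.png

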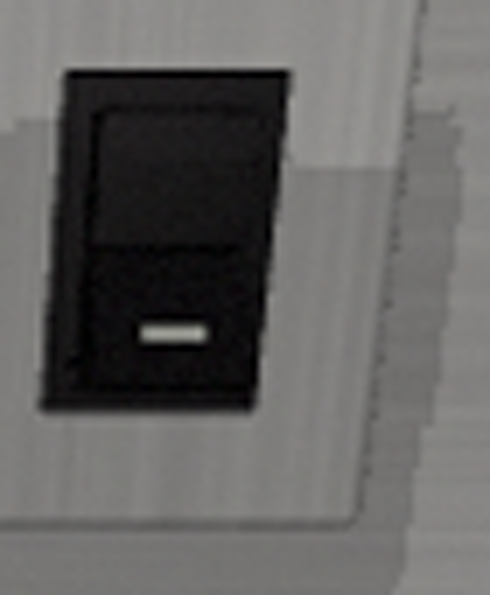

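```bash
python3 - <<'E'
from fit import *
W=cam("wrist")
print("near edge",onz(W,(394,170),.091).round(4),"pivot",onz(W,(394.2,150.2),.081).round(4))
for n,p in (('low',(167.7,150.7)),('mid',(207.4,150.3)),('high',(247.1,150.3))): print(n,onz(W,p,.084).round(4))
hw=[(W,'low',(167.7,150.7)),(W,'mid',(207.4,150.3)),(W,'high',(247.1,150.3)),(W,'disp',(320.8,149.5)),(W,'rock',(394.2,150.2))]
x,r,P=fit(HM,hw,[.65,0,0]);print(x.round(4),r.round(1).tolist())
HM['near']=(-.169,-.125,.0896)
for n in HM: print(n,np.round(P(x,n),4))
print(bot.get_obs()["eef_pos"].round(4), "start?",onz(W,(22,132),.037).round(4))
E
```

```text
near edge [ 0.4849 -0.1116  0.091 ] pivot [ 0.5055 -0.1126  0.081 ]
low [0.5057 0.1422 0.084 ]
mid [0.5061 0.0977 0.084 ]
high [0.506  0.0531 0.084 ]
[ 0.6557  0.0123 -0.0018] [[-0.3, -0.2], [0.1, 0.2], [0.6, 0.2], [-0.2, -0.2], [-0.1, -0.0]]
low [0.506  0.1425 0.084 ]
mid [0.5059 0.0975 0.084 ]
high [0.5058 0.0525 0.084 ]
disp [ 0.5057 -0.0295  0.075 ]
rock [ 0.5055 -0.1125  0.081 ]
near [ 0.4865 -0.1124  0.0896]
[ 0.4718 -0.0235  0.2633] start? [0.5221 0.3458 0.037 ]
```

Wrist, top and side agree to within 4 mm or better, so I trust the wrist values: near end (0.485, -0.113), middle key (0.506, 0.097). Moving above the rocker's near end.

```bash
python3 -m inch '0 0 0 23 20 3 1; 0 0 0 23 35 3 1; 0 0 0 22 45 3 1; 0 0 0 22 45 3 1; 0 0 0 0 0 0 1; 0 0 0 0 0 0 1; 0 0 0 0 0 0 1'; python3 st.py "[.485,-.113,.0896]"; python3 - <<'E'
from h import *
d=cam("wrist");cv2.imwrite("pics/w2.png",d["color"])
for n in ("switch_near_end",):
    for r in bot.spot_point(n,"wrist")[:4]: print(n,round(r["conf"],2),np.round(r["point"],1),onz(d,r["point"],Z[n]).round(4))
print("pred",proj(d,(.486,-.1125,.0896)),proj(d,bot.get_obs()["eef_pos"]))
s=cam("side")["color"];cv2.imwrite("pics/s2.png",cv2.resize(s[100:250,230:400],None,fx=4,fy=4,interpolation=cv2.INTER_CUBIC))
E
```

```text
clock: 4.47
eef_pos: [0.4854, -0.113, 0.1204]
tool_rot: [0.499, -0.499, 0.501, -0.501]
ft_force: [-0.2, 0.6, 0.2]
grip_width: -0.0001
4.475 [ 0.4854 -0.113   0.1204] F [-0.22  0.59  0.16] w -0.0001
[[ 0.001  0.004  1.   ]
 [-1.    -0.001  0.001]
 [ 0.001 -1.     0.004]]
[-0.229  0.313 -0.2    1.055  0.     2.912]
tool mm to goal [ 0.  30.8 -0.5]
switch_near_end 0.64 [315.9 229.2] [ 0.4903 -0.1132  0.0896]
switch_near_end 0.29 [ 65.8 204.4] [0.5077 0.0479 0.0896]
pred [314.85032951 235.09238417] [315.53128803 259.63323965]
```

View pics/w2.png

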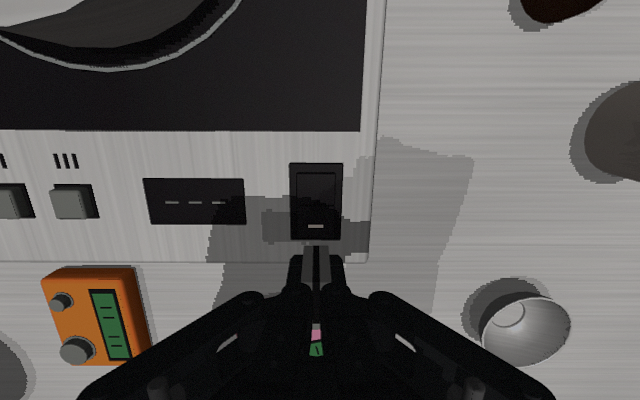

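View pics/s2.png

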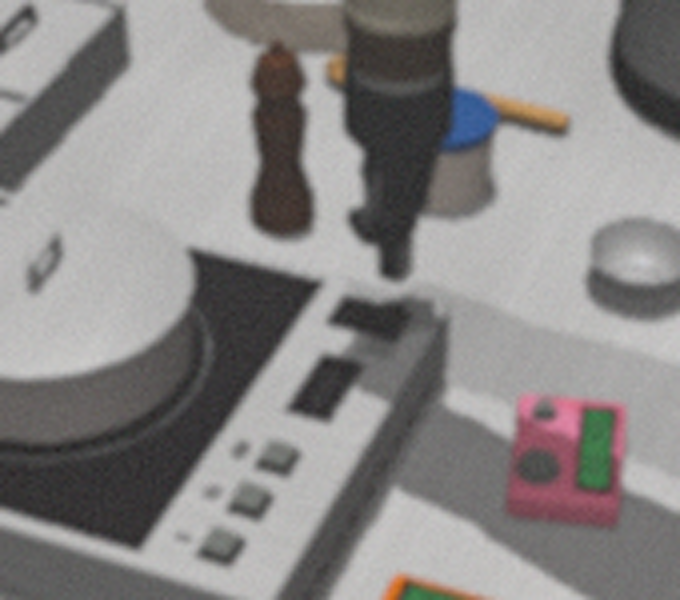

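```bash
python3 - <<'E'
from h import *
im=cv2.imread("pics/w2.png")[150:270,270:365]
im=np.clip(im.astype(float)*2.5,0,255).astype(np.uint8)
cv2.imwrite("pics/w2a.png",cv2.resize(im,None,fx=5,fy=5,interpolation=cv2.INTER_CUBIC))
d=cam("wrist")
for x in (.4835,.486,.488): print(x,proj(d,(x,-.1125,.091)))
print(proj(d,(.5055,-.1125,.081)))
E
```

```text
0.4835 [314.84884988 238.99397349]
0.486 [314.84660841 235.5738571 ]
0.488 [314.84480157 232.81691975]
[314.85754469 202.79185838]
```

View pics/w2a.png

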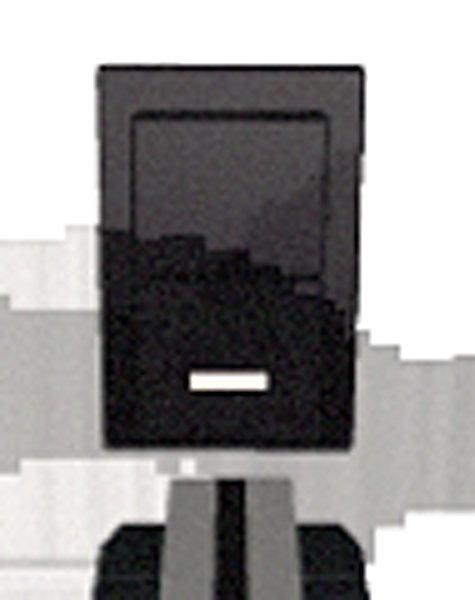

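The V line sits at about x = 0.504 and the rocker is laterally centred on the fingertip, so the tip stays on the near half. I descend in steps while watching force.

```bash
python3 -m inch '0 0 0 0 13 0 1; 0 0 0 0 12 0 1; 0 0 0 0 0 0 1'; python3 -m inch '0 0 0 0 3 0 1; 0 0 0 0 2 0 1; 0 0 0 0 2 0 1; 0 0 0 0 0 0 1'
```

```text
clock: 5.05
eef_pos: [0.4825, -0.113, 0.0916]
tool_rot: [-0.501, 0.501, -0.499, 0.499]
ft_force: [0.6, 0.1, 0.8]
grip_width: -0.0
clock: 5.55
eef_pos: [0.4839, -0.1133, 0.0863]
tool_rot: [0.5, -0.5, 0.5, -0.5]
ft_force: [-0.0, -1.1, -0.2]
grip_width: 0.0003
```

```bash
python3 -m inch '0 0 0 0 1 0 1; 0 0 0 0 1 0 1; 0 0 0 0 0 0 1'; python3 -m inch '0 0 0 0 1 0 1; 0 0 0 0 0 0 1';  python3 -m inch '0 0 0 0 1 0 1; 0 0 0 0 0 0 1'
```

```text
clock: 5.92
eef_pos: [0.4839, -0.1133, 0.0843]
tool_rot: [0.5, -0.5, 0.5, -0.5]
ft_force: [-0.9, -0.1, 1.5]
grip_width: 0.0001
clock: 6.18
eef_pos: [0.4839, -0.1133, 0.0835]
tool_rot: [0.5, -0.5, 0.5, -0.5]
ft_force: [-1.3, -0.8, 2.5]
grip_width: 0.0001
clock: 6.42
eef_pos: [0.4839, -0.1133, 0.0827]
tool_rot: [0.5, -0.5, 0.5, -0.5]
ft_force: [-2.5, -0.2, 5.0]
grip_width: -0.0002
```

```bash
python3 - <<'E'
from h import *
s=cam("side")["color"];cv2.imwrite("pics/s3.png",cv2.resize(s[150:210,280:360],None,fx=8,fy=8,interpolation=cv2.INTER_CUBIC))
d=cam("wrist")["color"][150:270,270:365]
cv2.imwrite("pics/w3.png",cv2.resize(np.clip(d.astype(float)*2.5,0,255).astype(np.uint8),None,fx=5,fy=5))
E
python3 st.py
```

```text
6.525 [ 0.4839 -0.1133  0.0827] F [-2.34  0.46  4.97] w -0.0001
[[-0.  0.  1.]
 [-1. -0. -0.]
 [ 0. -1.  0.]]
[-0.23   0.353 -0.252  0.965 -0.     2.912]
```

View pics/s3.png

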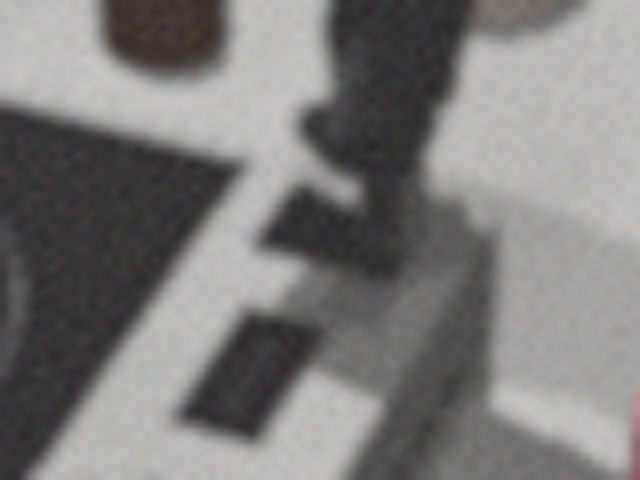

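View pics/w3.png

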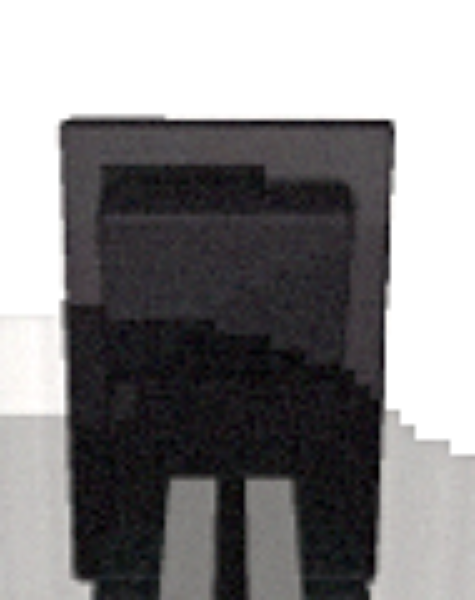

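At 5 N the seat is giving, and the far half now stands raised (its shadow at the far edge is visible). I push one more millimetre, then release and look.

```bash
python3 -m inch '0 0 0 0 1 0 1; 0 0 0 0 0 0 1'; python3 -m inch '0 0 0 0 -6 0 1; 0 0 0 0 -15 0 1; 0 0 0 0 -35 0 1;0 0 0 0 -10 0 1; 0 0 0 0 0 -25 1; 0 0 0 0 0 0 1; 0 0 0 0 0 0 1'; python3 - <<'E'
from h import *
w=cam("wrist");d=w["color"];p=proj(w,(.5035,-.1133,.081)).astype(int);print(p)
d=d[p[1]-50:p[1]+50,p[0]-50:p[0]+50]
cv2.imwrite("pics/w4.png",cv2.resize(np.clip(d.astype(float)*2.5,0,255).astype(np.uint8),None,fx=5,fy=5))
s=cam("side")["color"];cv2.imwrite("pics/s4.png",cv2.resize(s[150:210,280:360],None,fx=8,fy=8,interpolation=cv2.INTER_CUBIC))
E
python3 st.py
```

```text
clock: 6.78
eef_pos: [0.4839, -0.1133, 0.0819]
tool_rot: [0.5, -0.5, 0.5, -0.5]
ft_force: [-3.9, 0.3, 7.5]
grip_width: -0.0002
clock: 7.65
eef_pos: [0.4593, -0.1133, 0.1472]
tool_rot: [0.5, -0.5, 0.5, -0.5]
ft_force: [0.1, 0.7, 0.2]
grip_width: 0.0001
[315 160]
7.75 [ 0.4595 -0.1133  0.1472] F [ 0.47  0.   -0.33] w -0.0002
[[-0.  0.  1.]
 [-1. -0. -0.]
 [ 0. -1.  0.]]
[-0.242  0.244 -0.218  1.108  0.     2.9  ]
```

View pics/w4.png

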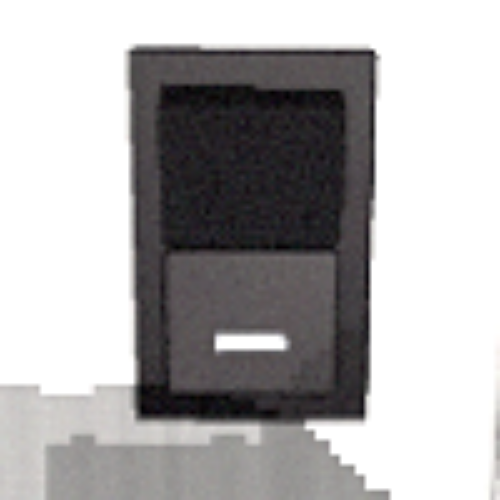

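View pics/s4.png

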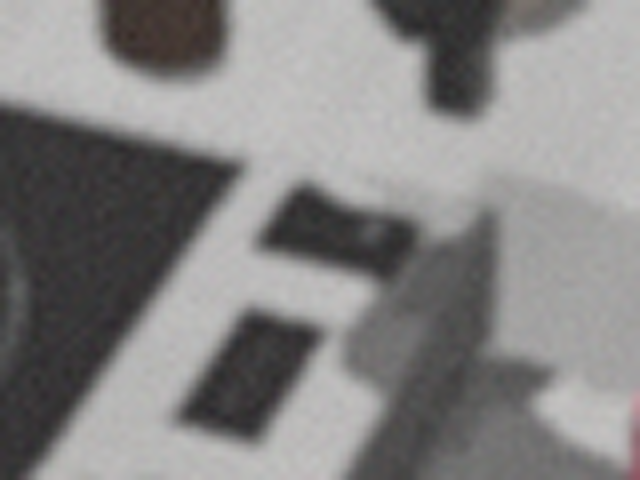

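The rocker is clearly over: the near half is level and the far half raised. Next, above the middle key, with 20° of yaw to stay clear of the last joint's limit.

```bash
python3 -m inch '0 -10 0 0 0 0 1; 0 -10 0 0 0 0 1; 0 0 0 -36 0 23 1; 0 0 0 -36 0 23 1; 0 0 0 -36 0 23 1; 0 0 0 -36 0 23 1; 0 0 0 -37 0 23 1; 0 0 0 0 20 0 1; 0 0 0 0 0 0 1; 0 0 0 0 0 0 1'; python3 st.py "[.505,.097,.1]"; python3 - <<'E'
from h import *
d=cam("wrist");cv2.imwrite("pics/w5.png",d["color"])
for n in ("key_low_top","key_mid_top","key_high_top"):
    for r in bot.spot_point(n,"wrist")[:2]: print(n,round(r["conf"],2),np.round(r["point"],1),onz(d,r["point"],Z[n]).round(4))
for r in bot.spot_point("timer_start_top","wrist")[:3]: print(np.round(r["point"],1),onz(d,r["point"],.037).round(4))
E
```

```text
clock: 9.0
eef_pos: [0.5053, 0.0959, 0.1275]
tool_rot: [0.579, -0.406, 0.406, -0.579]
ft_force: [-0.0, 0.8, 0.0]
grip_width: -0.0001
9.0 [0.5053 0.0959 0.1275] F [-0.01  0.85  0.01] w -0.0001
[[ 0.341 -0.     0.94 ]
 [-0.94  -0.     0.341]
 [ 0.    -1.    -0.   ]]
[ 0.188  0.338 -0.142  1.091 -0.     2.981]
tool mm to goal [-1.2 27.5  0.1]
key_low_top 0.93 [249.  206.7] [0.5047 0.1445 0.084 ]
key_mid_top 0.87 [313.5 224.5] [0.5073 0.098  0.084 ]
key_high_top 0.82 [373.3 245.4] [0.5066 0.0515 0.084 ]
[ 7.1 77.7] [0.5223 0.3482 0.037 ]
[222.7 348.3] [0.3234 0.1329 0.037 ]
```

View pics/w5.png

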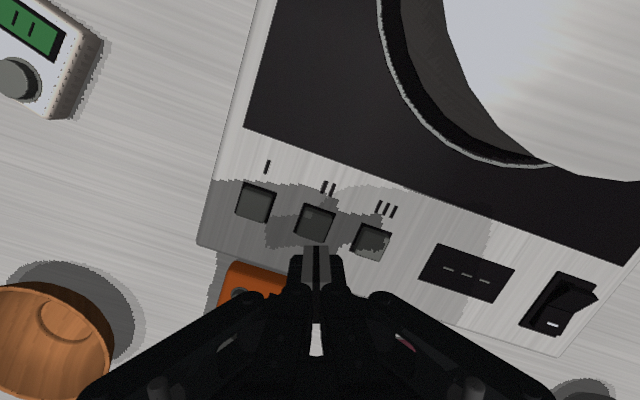

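The middle key (two bars) is at (314, 224), directly ahead of the tip, and the three key estimates are 45 mm apart as they should be. Descending.

```bash
python3 -m inch '0 0 0 -1 18 1 1; 0 0 0 0 17 0 1; 0 0 0 0 0 0 1'; python3 -m inch '0 0 0 0 4 0 1; 0 0 0 0 4 0 1; 0 0 0 0 2 0 1; 0 0 0 0 0 0 1'
```

```text
clock: 9.62
eef_pos: [0.5046, 0.0969, 0.0915]
tool_rot: [0.58, -0.406, 0.405, -0.578]
ft_force: [0.0, -0.9, 0.6]
grip_width: 0.0003
clock: 10.12
eef_pos: [0.5061, 0.0974, 0.0828]
tool_rot: [-0.579, 0.405, -0.406, 0.579]
ft_force: [0.5, -0.7, 2.8]
grip_width: -0.0
```

```bash
python3 -m inch '0 0 0 0 2 0 1; 0 0 0 0 2 0 1; 0 0 0 0 0 0 1'; python3 st.py
```

```text
clock: 10.5
eef_pos: [0.5061, 0.0974, 0.079]
tool_rot: [-0.579, 0.405, -0.406, 0.579]
ft_force: [-1.6, -1.3, 8.5]
grip_width: -0.0
10.5 [0.5061 0.0974 0.079 ] F [-1.6  -1.25  8.5 ] w -0.0
[[ 0.342  0.001  0.94 ]
 [-0.94   0.     0.342]
 [ 0.    -1.     0.001]]
[ 0.19   0.388 -0.209  0.973 -0.     2.983]
```

The key is about 5 mm down at 8.5 N, so it is pressed. I release, lift, then go over the timer at 50° yaw.

```bash
python3 -m inch '0 0 0 0 -6 0 1; 0 0 0 0 -20 0 1; 0 0 0 0 -45 0 1; 0 0 0 0 -20 0 1; 0 0 0 0 0 0 1; 0 0 0 0 0 0 1'; python3 - <<'E'
from h import *
d=cam("wrist");cv2.imwrite("pics/w6.png",d["color"])
for n in ("timer_start_top","timer_stop_top","squeeze_bottle"):
    for r in bot.spot_point(n,"wrist")[:3]: print(n,round(r["conf"],2),np.round(r["point"],1),onz(d,r["point"],Z.get(n,0)).round(4))
cam("top"); T=cam("top")
for r in bot.spot_point("squeeze_bottle","top")[:2]: print(r["conf"],r["point"],onz(T,r["point"],0))
E
python3 st.py
```

```text
clock: 11.25
eef_pos: [0.5048, 0.0973, 0.168]
tool_rot: [0.58, -0.406, 0.405, -0.579]
ft_force: [0.9, -0.2, -0.6]
grip_width: 0.0003
timer_start_top 0.67 [57.5 79.6] [0.5242 0.3464 0.037 ]
timer_start_top 0.39 [390.9 347.9] [ 0.348  -0.0582  0.037 ]
timer_stop_top 0.49 [251.  277.4] [0.3865 0.1306 0.037 ]
0.89 [236.3, 174.6] [0.65143308 0.27664346 0.        ]
11.6 [0.5053 0.0973 0.1687] F [0.1  0.41 0.34] w -0.0001
[[ 0.342 -0.001  0.94 ]
 [-0.94  -0.     0.342]
 [-0.    -1.    -0.001]]
[ 0.19   0.306 -0.073  1.193  0.     2.983]
```

View pics/w6.png

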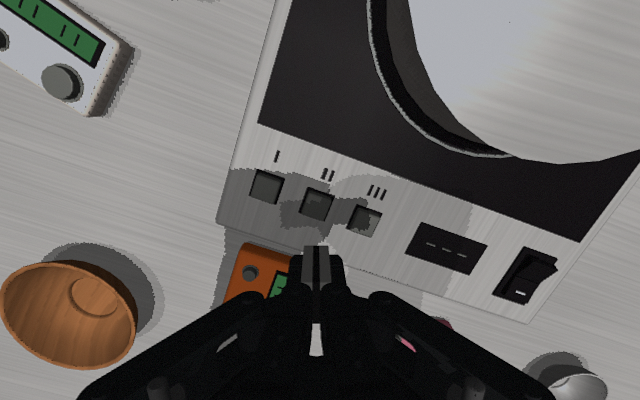

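The middle key is back up, the rocker is still on, and the timer's start key is at (60, 82). Moving over it.

```bash
python3 -m inch '0 -10 0 0 0 0 1; 0 -10 0 0 0 0 1; 0 -10 0 0 0 0 1; 0 0 0 -30 0 40 1; 0 0 0 -30 0 40 1; 0 0 0 -30 0 40 1; 0 0 0 -30 0 40 1; 0 0 0 -29 0 41 1; 0 0 0 0 40 0 1; 0 0 0 0 40 0 1; 0 0 0 0 0 0 1; 0 0 0 0 0 0 1'; python3 st.py "[.521,.347,.05]"; python3 - <<'E'
from h import *
d=cam("wrist");cv2.imwrite("pics/w7.png",d["color"])
for n in ("timer_start_top","timer_stop_top"):
    for r in bot.spot_point(n,"wrist")[:2]: print(n,round(r["conf"],2),np.round(r["point"],1),onz(d,r["point"],Z.get(n,0)).round(4))
E
```

```text
clock: 13.1
eef_pos: [0.5216, 0.3474, 0.0906]
tool_rot: [-0.664, 0.242, -0.242, 0.665]
ft_force: [0.7, -0.6, 0.6]
grip_width: 0.0
13.1 [0.5216 0.3474 0.0906] F [ 0.67 -0.61  0.64] w 0.0
[[ 0.766  0.001  0.643]
 [-0.643  0.001  0.766]
 [ 0.    -1.     0.001]]
[ 0.588  0.575  0.136  1.13  -0.     2.857]
tool mm to goal [-0.2 40.5 -0.8]
timer_start_top 0.61 [317.8 221.5] [0.5235 0.3465 0.037 ]
timer_stop_top 0.97 [280.8 150.8] [0.5377 0.403  0.037 ]
timer_stop_top 0.43 [494.7 160.5] [0.6467 0.3026 0.037 ]
```

View pics/w7.png

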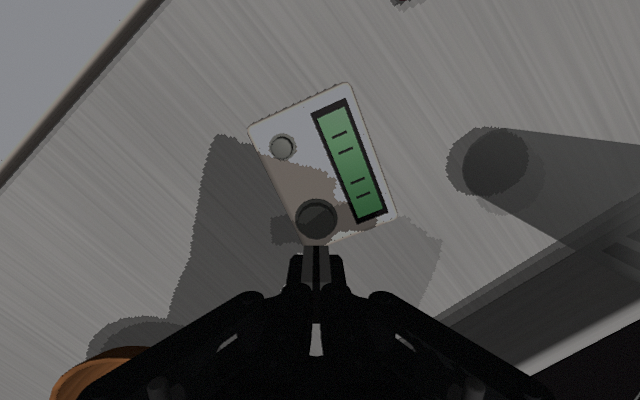

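The start key (large, grey) is at (317, 219), right under the tip. The stop key is at (282, 147), about 58 mm away. Descending.

```bash
python3 -m inch '0 0 0 0 23 2 1; 0 0 0 0 22 0 1; 0 0 0 0 0 0 1'; python3 -m inch '0 0 0 0 4 0 1; 0 0 0 0 4 0 1; 0 0 0 0 2 0 1; 0 0 0 0 0 0 1'
```

```text
clock: 13.62
eef_pos: [0.5215, 0.348, 0.0439]
tool_rot: [0.665, -0.242, 0.242, -0.664]
ft_force: [-0.5, 0.4, -0.3]
grip_width: -0.0
clock: 14.12
eef_pos: [0.5229, 0.3491, 0.0353]
tool_rot: [-0.664, 0.242, -0.242, 0.665]
ft_force: [1.3, -0.2, 3.3]
grip_width: 0.0002
```

```bash
python3 -m inch '0 0 0 0 2 0 1; 0 0 0 0 1 0 1; 0 0 0 0 0 0 1'; python3 st.py
```

```text
clock: 14.5
eef_pos: [0.523, 0.3492, 0.0325]
tool_rot: [-0.664, 0.241, -0.243, 0.665]
ft_force: [-0.6, -0.3, 6.2]
grip_width: -0.0001
14.5 [0.523  0.3492 0.0325] F [-0.63 -0.29  6.19] w -0.0001
[[ 0.766  0.002  0.643]
 [-0.643  0.001  0.766]
 [ 0.001 -1.     0.002]]
[ 0.589  0.633  0.074  1.009 -0.     2.858]
```

The start key is about 4 mm down at 6.2 N, so it is pressed. I release, lift clear and check everything.

```bash
python3 -m inch '0 0 0 0 -6 0 1; 0 0 0 0 -20 0 1; 0 0 0 0 -50 0 1; 0 0 0 0 -50 0 1; 0 0 0 0 -50 0 1; 0 0 0 0 0 0 1; 0 0 0 0 0 0 1'; python3 - <<'E'
from h import *
t=cam("top")["color"];s=cam("side")["color"];w=cam("wrist")["color"]
cv2.imwrite("pics/t8.png",t);cv2.imwrite("pics/s8.png",s);cv2.imwrite("pics/w8.png",w)
a=cv2.imread("pics/side0.png");df=cv2.absdiff(a,s).max(2);ys,xs=np.where(df[:, :270]>60);print(len(xs))
for n in ("pot","timer","hob"):
    T=bot.camera("top")
    print(n,[np.round(r["point"],1).tolist() for r in bot.spot_point(n,"top")[:4]])
E
python3 st.py
```

```text
clock: 15.38
eef_pos: [0.5215, 0.3483, 0.2063]
tool_rot: [0.665, -0.242, 0.242, -0.664]
ft_force: [-0.3, 0.5, -0.4]
grip_width: -0.0001
6352
pot [[309.7, 154.7]]
timer [[282.3, 258.9], [213.9, 203.3], [343.5, 259.7], [190.5, 154.5]]
hob [[311.0, 172.2]]
15.825 [0.522  0.3486 0.2067] F [-0.16  0.44  0.34] w -0.0003
[[ 0.766 -0.001  0.643]
 [-0.643 -0.     0.766]
 [-0.    -1.    -0.001]]
[0.589 0.511 0.338 1.399 0.    2.858]
```

View pics/s8.png

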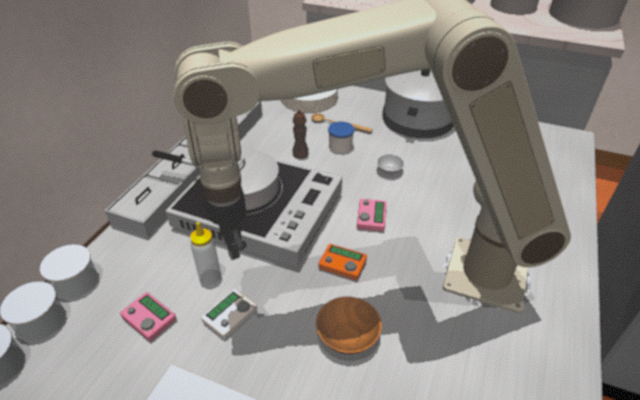

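View pics/w8.png

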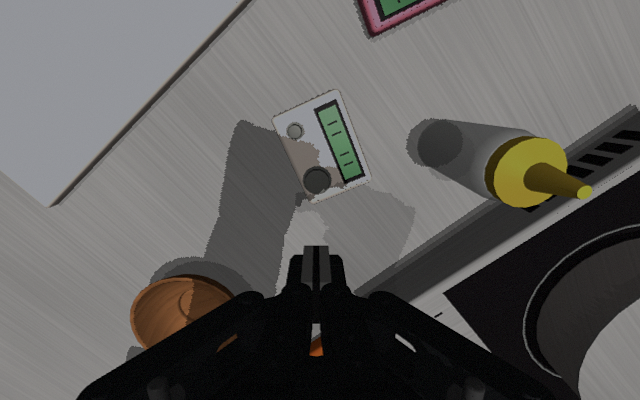

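View pics/t8.png

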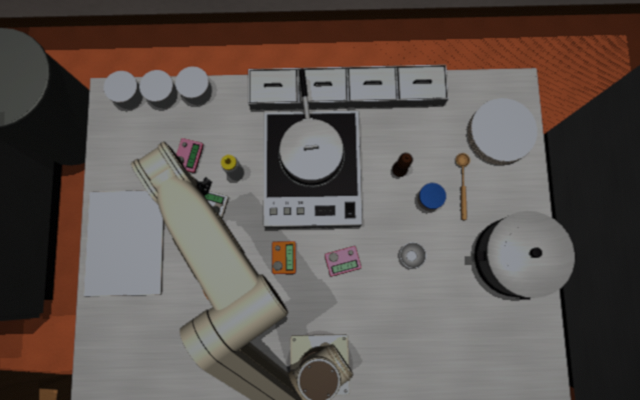

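The side view shows the timer unmoved at (230, 315), with its corners where they were in the first picture. In the top view the pot (310, 150), bottle and all other things are in their places. The rocker (350, 210) is over, and the arm is 17 cm clear of the timer. Handing in.

```bash
python3 -c "
from workcell import bot
bot.job_done()"
```

```text
the job is handed in; nothing more can be done
```

I pressed the rocker's near end, the middle heat key and the white timer's start key in that order. I let go of each one and handed the job in at about 16 s, with the arm touching nothing.

| Press | Measured force | Measured tip travel | Check afterwards |
|---|---|---|---|
| Rocker, near end | 7.5 N, seat giving | down to 81.9 mm above the table | near half level, far half raised in the wrist view |
| Middle heat key (two bars) | 8.5 N | about 5 mm | back up in the wrist view |
| Timer start key | 6.2 N | about 4 mm | released; no separate close-up taken |

- **Other things:** The last pictures showed the pot, the timer and everything else in their places. The low, high and stop keys were not touched.
- **Disagreements:** The side and top cameras differed by about 7 mm in y, so I used the wrist camera, which lay between them. The network placed the switch's near end up to 5 mm further back than my own fit, and I kept mine after checking a zoomed crop.
- **Check not useful:** A side-view picture difference before and after was swamped by the arm and its shadow, so I judged that nothing had moved from the views themselves.

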